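Turn the counter carousel to show the red-lidded jar

ROBOT

A 7-joint arm with a two-finger parallel gripper is mounted at the origin on the work surface. World frame = base frame: x ahead of the robot, y to its left, z up, the work surface at z = 0. Lengths are in m, angles in rad, forces in N, time in s.
With the tool pointing down it reaches from about 0.4 to 0.875 m from the base axis. Payload 19.3 kg.
Tool frame: the origin (TCP) lies midway between the tips of the shut fingers; the grasp point (between the pads) lies 19 mm behind it (bot.pinch_z is the distance from the TCP to the grasp point, in m); z points along the fingers, y is the line along which they close (so a half turn about z gives the same grasp; the last joint's range is limited). The gripper opens to 85 mm and grips with 20 to 120 N. Pads are 22 mm wide; open, the fingers measure 114 mm over their backs; the gripper's body (76 mm by 85 mm) begins 54 mm behind the grasp point. The pads swing forward as they close: fully open they stand 13 mm farther back than shut.
Start: joints at [-1.368, 0.521, -0.036, 1.599, 0.021, 1.021, -0.113], TCP at [0.168, 0.602, 0.2] pointing down, gripper open.
Joint ranges: [-2.91, 2.91], [-0.3, 2.13], [-1.5, 1.42], [0.17, 2.43], [-1.26, 4.41], [0.16, 1.93], [-2.52, 2.52]. Speed limits (rad/s): [1.89, 1.89, 2.39, 2.39, 3.01, 3.01, 3.01].

INTERFACE

Orientations are given as [roll, pitch, yaw] about the fixed x, y, z axes, in that order (R = Rz(yaw) Ry(pitch) Rx(roll)).
In Python, from workcell import observe, viewer, bot gives the robot as it stands. The module is installed in compiled form; this text tells all that it offers.
- The arm moves only by the tool play_rows, never from a script. Its argument "motion" is a list of rows, each a list of 7 numbers: the shift along the tool's x, y, z in cm, then the turn, a rotation vector about the tool's x, y, z in rad, then the opening, from -1 (shut) to 1 (fully open), so that 0 is half open. A call has exactly 5 rows; each row is the pose to reach, as a shift and turn from the pose commanded when the call began, along the tool's axes at that moment; what a row does not reach only later rows make up. A row lasts 1/10 s, in which the tool goes at most 50 mm and 8.59 degrees, less where a joint would pass 70% of its speed; a pose out of reach is approached as far as the arm can. A call with a gripper value outside its range is refused whole. The fingers move at their own pace and stop on an object; "squeeze" is the grip in N (left out, the last holds). Time passes only in rows, so rows that repeat a pose let the fingers close, or fill a call up. It gives the time, the measured TCP pose, the force, the opening and the grip force at its end, in the units of the state.
- observe(): the state, without advancing time (a new reading comes with each control period).
- viewer.grab_frame(name): name is "scene" or "side" or "wrist"; returns (picture, depth): 480x640x3 uint8, red, green, blue; 480x640 float32, m along the optical axis (not along the pixel's ray), 0 where there is no reading.
- viewer.camera_info(name): a dict with "fx", "fy", "cx", "cy" (pixels), "R" (3x3) and "t" (3): a world point X has camera coordinates R X + t. Camera axes: x right, y down, z forward; pixel columns grow to the right and rows downward; lengths in m; the calibration is good to about 2 mm. A picture is of the moment at which its call begins: read the wrist's pose just before it. camera_info takes no time and is no camera call; for the wrist camera it gives the pose at the moment of the call.
- bot.job_done(): hands the job in; it is judged then, once.
The state is a dict: "clock": time; "qpos": joint angles; "qd": joint speeds; "joint_efforts": joint torques, N m; "position": TCP position; "tool_rot": TCP orientation; "force": force on the tool from outside, world axes, zero at the start; "moment": the same for the moment, N m; "grip_width": finger opening in m; "finger_force": force on a finger pad.
Only numpy, scipy, OpenCV 4.12 (cv2) and the standard library are available. Lean on these libraries where they do the work, as an engineer would, in place of code of your own. Each camera call takes 0.05 s, during which the arm holds its last target. There are 200 camera calls.

TASK

Take the loose handle plate by its red grip, lower it over the two pins on the hub of the counter carousel until it lies flush, and turn the carousel with it until the red-lidded jar stands in line with the yellow pointer at the front. The deck is sprung and swings back if let go, so finish while still gripping the handle, holding the carousel still there. Do not push on the deck or the jars with the fingers, turn gently enough that all the jars stay standing in their compartments, and leave the other things on the counter where they are.

Things in the scene. Friction and masses are not known exactly. Their poses are not given: they have to be found in the camera images.
- handle_grip (a point): Centre of the red upright grip of the loose handle plate, 40 mm above the plate's underside. The grip is a bar in the plate's middle, 44 mm long (this frame's x), 16 mm thick (y; pinch it across this), from 10 to 65 mm above the underside. z points up. With the plate seated on the hub this point is 40 mm above hub_top.
- handle_plate: The loose aluminium handle plate, about 0.2 kg, flat on the counter with its grip up: 110 mm long (x), 50 mm wide (y), 10 mm thick. Origin at the centre of its underside, axes as for handle_grip. Two through holes of 11 mm diameter lie at x = +40 and -40 mm, y = 0; it fits either way round.
- hub_top (a point): Centre of the flat top of the carousel's aluminium hub (120 mm in diameter), 60 mm above the counter and 42 mm above the deck's origin. Its axes turn with the deck, z up. Two steel pins, 8 mm in diameter with tapered tips, stand 16 mm out of the hub's top at x = +40 and -40 mm, y = 0.
- deck: Green turning disc, 324 mm across, ten compartments. Origin on its vertical axis at its underside, 18 mm above the counter; axes turn with it. Jars stand 12 mm above the origin; rim and dividers reach 30 mm or less. Turns at most 1.6 rad either way from rest, where its axes agree with the carousel's; a weak spring (0.06 N m per rad, friction 0.015 N m) swings it back.
- carousel: The carousel's fixed foot; it does not move. Origin on the deck's axis, at the counter's surface. Its +x points to the front, the customers' side away from the robot, along the yellow pointer, which shows beyond the deck's edge, 165 to 208 mm from the axis and 34 mm wide.
- jar_red: The marked jar: red lid, yellow band. Jar 56 mm in diameter, 52 mm tall, about 0.12 kg, origin at the centre of its underside. Stands loose in a compartment of the deck, its centre 125 mm from the deck's axis (it can slide 9 mm). It starts 36 or 72 degrees to one side or the other of the front.
- jar_a: Another jar: green lid, white label. Jar 56 mm in diameter, 52 mm tall, about 0.12 kg, origin at the centre of its underside. Stands loose in a compartment of the deck, its centre 125 mm from the deck's axis (it can slide 9 mm).
- jar_b: Another jar: green lid, white label. Jar 56 mm in diameter, 52 mm tall, about 0.12 kg, origin at the centre of its underside. Stands loose in a compartment of the deck, its centre 125 mm from the deck's axis (it can slide 9 mm).
- jar_c: Another jar: green lid, white label. Jar 56 mm in diameter, 52 mm tall, about 0.12 kg, origin at the centre of its underside. Stands loose in a compartment of the deck, its centre 125 mm from the deck's axis (it can slide 9 mm).
- jar_d: Another jar: green lid, white label, at the front at the start. Jar 56 mm in diameter, 52 mm tall, about 0.12 kg, origin at the centre of its underside. Stands loose in a compartment of the deck, its centre 125 mm from the deck's axis (it can slide 9 mm).
- jar_e: Another jar: green lid, white label, at the rear at the start. Jar 56 mm in diameter, 52 mm tall, about 0.12 kg, origin at the centre of its underside. Stands loose in a compartment of the deck, its centre 125 mm from the deck's axis (it can slide 9 mm).
- bowl: Bystander: brown open bowl, 124 mm across, 50 mm high; origin under its centre.
- beaker: Bystander: orange cup, 72 mm across, 85 mm high; origin under its centre.
- brush: Bystander: flat paint brush lying on the counter along its x, 200 mm long, 42 mm wide, 20 mm high; origin under its middle.
- trough: Bystander: white open bowl, 140 mm across, 55 mm high; origin under its centre.
Mind the look-alikes: they are no part of the job. What is shaped like the jar_a but black is not meant.

How it is judged:
By the outcome, as a careful person would: the job done as asked, in the order asked, and still so for the second after the job is handed in, while the arm keeps its last pose, push and grip.
It also fails if it takes over 51 s, if anything falls off the work surface, if the arm or the gripper's body presses on something with over 40 N, if the wrist force passes 120 N, or if a joint passes its speed limit or range.

## Working session

There is one attempt and no reset: what is moved stays moved. The work goes in short steps, Python scripts to look and compute and a tool call to move; the robot and the scene stay as the last step left them, time stands still between calls to the robot, and variables do not carry over. Pictures are saved under pics/ and viewed, at most 10 in all, crops included, and the job is handed in when it is done.

Besides the shell and the picture viewer there is one more tool, called after "Emit:" as name([rows], argument=value, ...), one row to a line, values as JSON. play_rows: Moves the arm, as the interface text tells. Its arguments: {"type":"object","properties":{"motion":{"type":"array"},"squeeze":{"type":"number"}},"required":["motion"]}

```bash
mkdir -p pics
cat > h.py <<'E'
import numpy as np, cv2
from workcell import observe, viewer, bot
from scipy.spatial.transform import Rotation as Ro
def grab(n):
    ci=viewer.camera_info(n); p,d=viewer.grab_frame(n); np.savez('pics/%s.npz'%n,p=p,d=d,**ci); return p,d,ci
def w(ci,d,u,v):
    z=d[v,u]; c=np.array([(u-ci['cx'])/ci['fx']*z,(v-ci['cy'])/ci['fy']*z,z]); return ci['R'].T@(c-ci['t'])
def cloud(ci,d):
    v,u=np.indices(d.shape); c=np.stack([(u-ci['cx'])/ci['fx']*d,(v-ci['cy'])/ci['fy']*d,d],-1); return (c-ci['t'])@ci['R']
def ld(n):
    f=np.load('pics/%s.npz'%n); return f['p'],f['d'],{k:f[k] for k in('fx','fy','cx','cy','R','t')}
def save(n,p): cv2.imwrite('pics/'+n,cv2.cvtColor(p,cv2.COLOR_RGB2BGR))
E
python3 - <<'E'
from h import *
s=observe(); print({k:np.round(v,3) for k,v in s.items()}, bot.pinch_z)
for n in('scene','side'):
    p,d,ci=grab(n); save(n+'0.png',p); print(n,-ci['R'].T@ci['t'],ci['R'][2])
E
```

```text
{'clock': np.float64(0.0), 'qpos': array([-1.368,  0.522, -0.036,  1.6  ,  0.021,  1.021, -0.113]), 'qd': array([ 0.   , -0.   ,  0.   ,  0.001,  0.   , -0.001,  0.   ]), 'joint_efforts': array([-0.0000e+00, -9.2712e+01,  1.9800e+00, -3.6992e+01,  1.8000e-02,
        8.0000e-03,  0.0000e+00]), 'position': array([0.168, 0.602, 0.2  ]), 'tool_rot': array([-3.14 ,  0.   ,  2.869]), 'force': array([-0.064,  0.2  ,  0.369]), 'moment': array([-0.028, -0.047, -0.013]), 'finger_force': np.float64(0.0), 'grip_width': np.float64(0.086)} 0.0187
scene [ 1.57942077 -0.39347662  1.30916414] [-0.6091413   0.24295669 -0.75492975]
side [ 0.15170675 -0.99692939  1.08651321] [ 0.27695165  0.68949293 -0.66925128]
```

View pics/scene0.png

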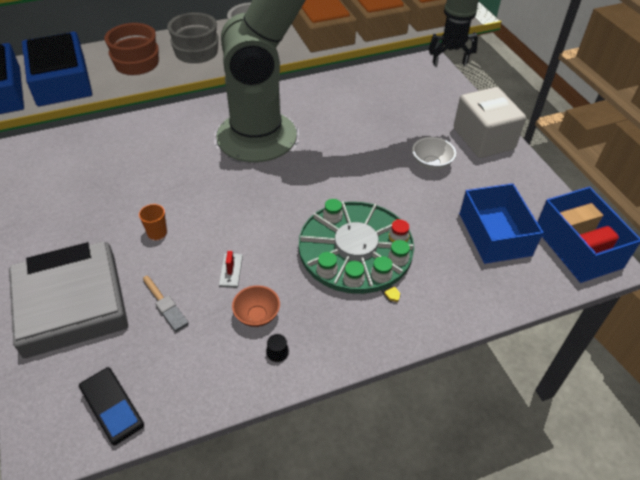

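View pics/side0.png

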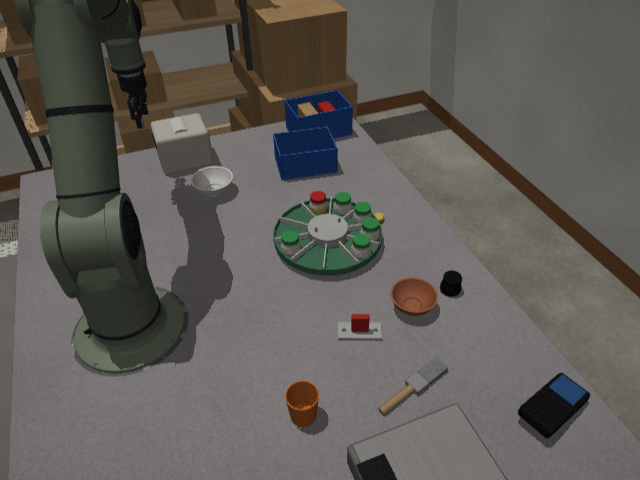

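The plate with its red grip is at scene (230,268) / side (360,325). The red-lidded jar is at scene (400,228), the yellow pointer at scene (393,294), and the hub at scene (357,239). The black jar at scene (277,347) is a look-alike, so I'll leave it alone.

Run:
```python
from h import *
for n in('scene','side'):
    p,d,ci=ld(n); X=cloud(ci,d); hsv=cv2.cvtColor(p,cv2.COLOR_RGB2HSV); H,S,V=cv2.split(hsv)
    box=dict(scene=(200,190,440,320),side=(260,180,460,350))[n]
    m=np.zeros(d.shape,bool); m[box[1]:box[3],box[0]:box[2]]=1
    m&=d>0
    def blobs(mm,name,amin=12):
        k,l,st,c=cv2.connectedComponentsWithStats(mm.astype(np.uint8))
        for i in range(1,k):
            if st[i,4]>=amin:
                q=X[l==i]; print(n,name,st[i,4],c[i].round(),'med',np.median(q,0).round(3),'lo',q.min(0).round(3),'hi',q.max(0).round(3))
    Z=X[...,2]
    blobs(m&(S>170)&((H<5)|(H>172)),'red')
    blobs(m&(S>150)&(H>20)&(H<35),'yellow',6)
    blobs(m&(S>120)&(H>50)&(H<75)&(Z>0.07),'greenlid')
    blobs(m&(S<40)&(V>150)&(abs(Z-.06)<.006),'hub',100)
    blobs(m&(S<40)&(V>150)&(abs(Z-.01)<.006),'plate',60)
a=ld('scene')[0][185:305,215:425]; b=ld('side')[0][185:350,270:410]
a=cv2.resize(a[:, :],None,fx=3.5,fy=3.5,interpolation=cv2.INTER_CUBIC)
save('c1.png',a)
b=cv2.resize(b,None,fx=3.5,fy=3.5,interpolation=cv2.INTER_CUBIC); save('c2.png',b)
```

```text
scene red 187 [400. 227.] med [0.614 0.231 0.081] lo [0.551 0.209 0.039] hi [0.638 0.259 0.091]
scene red 99 [229. 262.] med [ 0.554 -0.241  0.06 ] lo [ 0.52  -0.249  0.024] hi [ 0.564 -0.229  0.072]
scene yellow 136 [392. 294.] med [0.774 0.139 0.017] lo [0.746 0.122 0.002] hi [0.796 0.155 0.024]
scene greenlid 174 [333. 206.] med [0.474 0.087 0.082] lo [0.449 0.064 0.07 ] hi [0.498 0.11  0.09 ]
scene greenlid 222 [400. 248.] med [0.683 0.199 0.081] lo [0.656 0.175 0.071] hi [0.707 0.225 0.089]
scene greenlid 232 [327. 260.] med [ 0.654 -0.001  0.081] lo [ 0.624 -0.025  0.073] hi [0.68  0.025 0.089]
scene greenlid 224 [383. 264.] med [0.72  0.13  0.082] lo [0.692 0.108 0.071] hi [0.743 0.155 0.089]
scene greenlid 244 [354. 269.] med [0.707 0.054 0.081] lo [0.68  0.031 0.074] hi [0.731 0.079 0.088]
scene hub 1001 [356. 238.] med [0.594 0.111 0.06 ] lo [0.532 0.051 0.054] hi [0.654 0.171 0.066]
scene plate 357 [232. 271.] med [ 0.548 -0.236  0.01 ] lo [ 0.474 -0.28   0.004] hi [ 0.594 -0.196  0.016]
side red 153 [318. 197.] med [0.609 0.228 0.08 ] lo [0.585 0.205 0.068] hi [0.633 0.26  0.086]
side red 268 [360. 322.] med [ 0.536 -0.244  0.049] lo [ 0.516 -0.255  0.015] hi [ 0.558 -0.227  0.067]
side yellow 35 [318. 210.] med [0.601 0.21  0.043] lo [0.583 0.198 0.035] hi [0.632 0.229 0.047]
side yellow 41 [379. 217.] med [0.779 0.137 0.016] lo [0.769 0.121 0.008] hi [0.791 0.157 0.02 ]
side greenlid 148 [342. 198.] med [0.677 0.195 0.08 ] lo [0.656 0.173 0.07 ] hi [0.702 0.225 0.086]
side greenlid 165 [362. 208.] med [0.714 0.126 0.08 ] lo [0.689 0.103 0.07 ] hi [0.737 0.156 0.088]
side greenlid 177 [370. 224.] med [0.703 0.051 0.08 ] lo [0.679 0.029 0.07 ] hi [0.729 0.08  0.086]
side greenlid 198 [290. 237.] med [0.468 0.084 0.08 ] lo [0.445 0.061 0.07 ] hi [0.494 0.115 0.087]
side greenlid 201 [361. 241.] med [ 0.649 -0.004  0.08 ] lo [ 0.624 -0.027  0.07 ] hi [0.675 0.027 0.085]
```

View pics/c1.png

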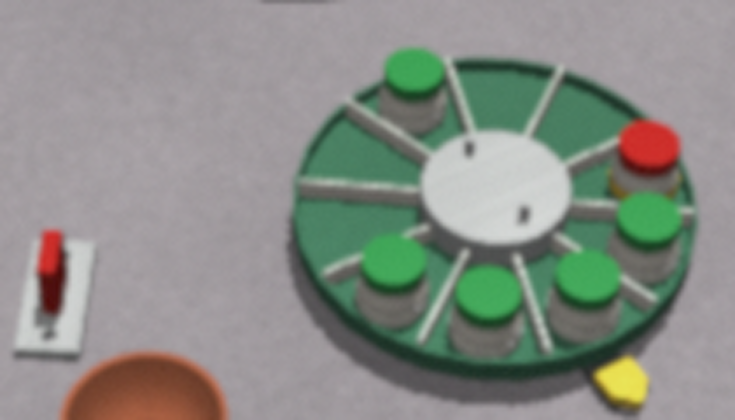

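Only one jar has a red lid and a yellow band: scene (400,228), world about (0.611,0.229). The hub is at about (0.592,0.109), and the pointer and front jar both lie at yaw 0.15. The red jar is 72° counter-clockwise from the front, so the deck has to turn by -1.257 rad. I'll work out the plate's yaw next and plan the approach, gripping at a tool yaw near π so that joint 7 stays in range.

```bash
cat >> h.py <<'E'
def go(x,y,z,yaw,s=None):
    s=s or observe(); R=Ro.from_euler('xyz',s['tool_rot']); T=Ro.from_euler('xyz',[np.pi,0,yaw])
    print('pos',np.round(s['position'],4),'rot',np.round(s['tool_rot'],4),'t',round(float(s['clock']),2),'q7',s['qpos'][6].round(2),'F',np.round(s['force'],1))
    print('shift cm',(R.inv().apply(np.array([x,y,z])-s['position'])*100).round(2),'turn',(R.inv()*T).as_rotvec().round(4))
E
python3 - <<'E'
from h import *
P=[];G=[]
for n in('scene','side'):
    p,d,ci=ld(n); X=cloud(ci,d); H,S,V=cv2.split(cv2.cvtColor(p,cv2.COLOR_RGB2HSV)); Z=X[...,2]
    m=(abs(X[...,0]-.54)<.075)&(abs(X[...,1]+.238)<.045)&(d>0)
    q=X[m&(S<40)&(V>150)&(Z>.004)&(Z<.016)]; print(n,len(q))
    r=cv2.minAreaRect((q[:,:2]*1000).astype(np.float32)); print(r)
    g=X[m&(S>170)&((H<5)|(H>172))&(Z>.055)]; print(g.mean(0), cv2.minAreaRect((g[:,:2]*1000).astype(np.float32)))
go(.42,.38,.2,2.99); go(.54,-.238,.2,3.14)
E
```

```text
scene 408
((540.2616577148438, -237.17138671875), (146.096435546875, 87.71910095214844), 1.9699853658676147)
[ 0.54395239 -0.23872374  0.06371278] ((542.6841430664062, -237.45095825195312), (13.968694686889648, 44.30681610107422), 74.6479263305664)
side 4
((543.9322509765625, -229.49111938476562), (0.8606594204902649, 61.0960578918457), 70.03997802734375)
[ 0.5360905  -0.2414536   0.06198419] ((536.5995483398438, -241.23118591308594), (17.606653213500977, 39.62020492553711), 63.430442810058594)
pos [0.1683 0.6016 0.2   ] rot [-3.1406e+00  1.0000e-04  2.8688e+00] t 0.1 q7 -0.11 F [ 0.3 -0.1 -0.1]
shift cm [-3.021e+01 -1.456e+01  2.000e-02] turn [-0.001   0.     -0.1212]
pos [0.1683 0.6016 0.2   ] rot [-3.1406e+00  1.0000e-04  2.8688e+00] t 0.1 q7 -0.11 F [ 0.3 -0.1 -0.1]
shift cm [-5.841e+01 -7.084e+01  7.000e-02] turn [-1.000e-03 -1.000e-04 -2.712e-01]
```

Emit:
play_rows([
  [-4.3,-2.1,0,0,0,-0.03,1],
  [-8.6,-4.2,0,0,0,-0.06,1],
  [-12.9,-6.3,0,0,0,-0.09,1],
  [-17.2,-8.8,0,0,0,-0.12,1],
  [-21.0,-12.0,0,0,0,-0.12,1],
])

```text
clock: 0.6
position: [0.3398, 0.4282, 0.2002]
tool_rot: [-3.141, 0.0, 2.99]
force: [1.2, -0.2, 0.1]
grip_width: 0.0855
finger_force: 0.0
```

Run:
```python
from h import *
go(.54,.10,.22,3.1); go(.54,-.238,.22,3.3)
```

```text
pos [0.3398 0.4282 0.2002] rot [-3.1414e+00  1.0000e-04  2.9896e+00] t 0.6 q7 0.4 F [ 1.2 -0.2  0.1]
shift cm [-24.76 -29.41  -1.97] turn [-2.000e-04  1.000e-04 -1.104e-01]
pos [0.3398 0.4282 0.2002] rot [-3.1414e+00  1.0000e-04  2.9896e+00] t 0.6 q7 0.4 F [ 1.2 -0.2  0.1]
shift cm [-29.87 -62.82  -1.96] turn [-2.000e-04  1.000e-04 -3.104e-01]
```

Emit:
play_rows([
  [-4.0,-3.0,-0.5,0,0,0.03,1],
  [-8.0,-6.0,-1,0,0,0.06,1],
  [-12.0,-9.0,-1.5,0,0,0.09,1],
  [-16.0,-12.0,-2,0,0,0.12,1],
  [-19.5,-15.5,-2,0,0,0.15,1],
])

```text
clock: 1.1
position: [0.5087, 0.2459, 0.221]
tool_rot: [3.141, 0.001, 2.838]
force: [0.5, 0.7, -0.6]
grip_width: 0.0854
finger_force: 0.0
```

Run:
```python
from h import *
go(.54,-.238,.22,2.8)
```

```text
pos [0.5087 0.2459 0.221 ] rot [3.1409e+00 5.0000e-04 2.8378e+00] t 1.1 q7 0.75 F [ 0.5  0.7 -0.6]
shift cm [-17.47 -45.24   0.07] turn [0.0007 0.0005 0.0378]
```

Emit:
play_rows([
  [-1.8,-4.5,0,0,0,0.01,1],
  [-3.6,-9.0,0,0,0,0.02,1],
  [-5.4,-13.5,0,0,0,0.03,1],
  [-7.1,-18.0,0,0,0,0.04,1],
  [-8.8,-22.5,0,0,0,0.04,1],
])

```text
clock: 1.6
position: [0.5237, 0.0043, 0.2205]
tool_rot: [-3.142, -0.0, 2.799]
force: [1.5, -0.3, -0.2]
grip_width: 0.0851
finger_force: 0.0
```

Emit:
play_rows([
  [-1.8,-4.5,0,0,0,0,1],
  [-3.6,-9.0,0,0,0,0,1],
  [-5.4,-13.5,0,0,0,0,1],
  [-7.1,-18.0,0,0,0,0,1],
  [-8.8,-22.5,0,0,0,0,1],
])

```text
clock: 2.1
position: [0.5309, -0.2372, 0.2204]
tool_rot: [3.142, -0.0, 2.799]
force: [1.0, -0.3, -0.2]
grip_width: 0.0857
finger_force: 0.0
```

Run:
```python
from h import *
go(.54,-.238,.22,2.8)
p,d,ci=grab('wrist'); save('w1.png',p); print(-ci['R'].T@ci['t'],ci['R'])
```

```text
pos [ 0.5309 -0.2372  0.2204] rot [ 3.1416e+00 -2.0000e-04  2.7990e+00] t 2.1 q7 1.65 F [ 1.  -0.3 -0.2]
shift cm [-0.88  0.23  0.04] turn [ 0.     -0.0002 -0.001 ]
[ 0.45807592 -0.21141515  0.39202542] [[ 3.37028186e-01  9.41494362e-01  6.07443551e-04]
 [ 8.96968055e-01 -3.21284970e-01  3.03684502e-01]
 [ 2.86112409e-01 -1.01805379e-01 -9.52772457e-01]]
```

View pics/w1.png

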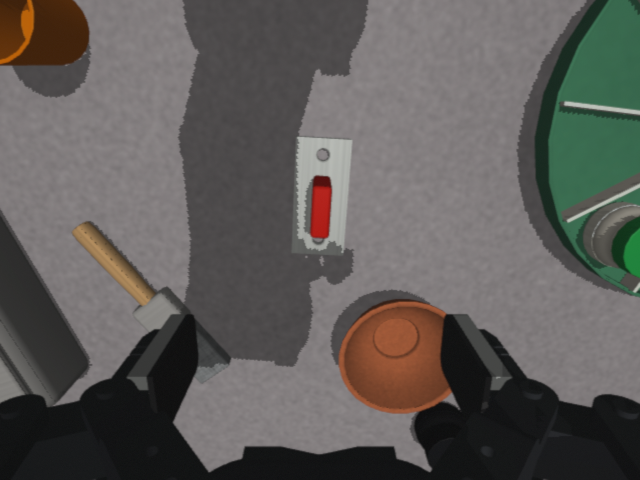

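The wrist view shows the plate upright in the picture, with corners at about (297,137), (352,140), (346,255) and (292,252). The grip is at (321,208), and the holes are at (322,155) and (318,240). The bowl and brush are clear of the fingers' path. Next I'll measure centre and yaw.

Run:
```python
from h import *
p,d,ci=ld('wrist'); X=cloud(ci,d); H,S,V=cv2.split(cv2.cvtColor(p,cv2.COLOR_RGB2HSV)); Z=X[...,2]
def ray(u,v,z):
    c=np.array([(u-ci['cx'])/ci['fx'],(v-ci['cy'])/ci['fy'],1]); r=ci['R'].T@c; o=-ci['R'].T@ci['t']; return o+r*(z-o[2])/r[2]
C=[ray(u,v,.01) for u,v in((297,137),(352,140),(346,255),(292,252))]
print(np.round(C,4),np.mean(C,0))
e=(C[0]+C[1]-C[2]-C[3])/2; print('len',np.linalg.norm(e),'yaw',np.arctan2(-e[1],-e[0]), 'width',np.linalg.norm(C[1]-C[0]))
a,b=ray(322,155,.01),ray(318,240,.01); print('hole',a,b,np.arctan2(*(b-a)[1::-1]))
m=np.zeros(d.shape,bool); m[160:245,300:345]=1
red=m&(S>170)&((H<5)|(H>172)); print('ztop',np.percentile(Z[red],[50,90,99]))
g=X[red&(Z>.060)]; print(len(g),cv2.minAreaRect((g[:,:2]*1000).astype(np.float32)),g.mean(0))
q=X[red]; print(cv2.minAreaRect((q[:,:2]*1000).astype(np.float32)))
m[:]=0; m[125:265,280:360]=1
q=X[m&(Z>.006)&(Z<.014)]; print('plate',len(q),cv2.minAreaRect((q[:,:2]*1000).astype(np.float32)))
```

```text
[[ 0.4785 -0.2391  0.01  ]
 [ 0.4974 -0.1941  0.01  ]
 [ 0.5984 -0.2336  0.01  ]
 [ 0.578  -0.2816  0.01  ]] [ 0.53806891 -0.23709363  0.01      ]
len 0.10836528525042474 yaw -0.3886323505979393 width 0.048807337279258865
hole [ 0.50077806 -0.22350961  0.01      ] [ 0.57499089 -0.25393958  0.01      ] -0.38912852236865875
ztop [0.06299681 0.06409175 0.06495424]
915 ((508.70050048828125, -226.29443359375), (14.499531745910645, 104.84008026123047), 67.05730438232422) [ 0.53601323 -0.23791445  0.06418295]
((508.70050048828125, -226.29443359375), (14.499531745910645, 104.84008026123047), 67.05730438232422)
plate 4890 ((537.771484375, -238.79043579101562), (50.09421157836914, 110.25194549560547), 67.05059814453125)
```

Run:
```python
from h import *
go(.5372,-.238,.0215,2.743)
```

```text
pos [ 0.5294 -0.2457  0.2205] rot [-3.1376e+00  8.0000e-04  2.7917e+00] t 2.15 q7 1.66 F [-7.3 -8.7 -1.8]
shift cm [-0.46  1.08 19.89] turn [-0.0039  0.0009  0.0487]
```

Emit:
play_rows([
  [-0.2,0.1,3,0,0,0.02,1],
  [-0.5,0.3,6,0,0,0.05,1],
  [-0.7,0.3,9,0,0,0.055,1],
  [-0.7,0.3,11,0,0,0.055,1],
  [-0.7,0.3,11,0,0,0.055,1],
])

```text
clock: 2.65
position: [0.5374, -0.2341, 0.1079]
tool_rot: [-3.141, -0.005, 2.744]
force: [-0.2, 1.0, 0.1]
grip_width: 0.0853
finger_force: 0.0
```

Run:
```python
from h import *
go(.5372,-.238,.0215,2.743)
```

```text
pos [ 0.5374 -0.2341  0.1079] rot [-3.1411 -0.0046  2.7439] t 2.65 q7 1.63 F [-0.2  1.   0.1]
shift cm [-0.18 -0.36  8.64] turn [-0.0005 -0.0046  0.0009]
```

Emit:
play_rows([
  [0,0,0,0,0,0,1],
  [0,-0.1,1,0,0,0,1],
  [-0.1,-0.2,3,0,0,0,1],
  [-0.1,-0.3,4.5,0,0,0,1],
  [-0.1,-0.3,4.5,0,0,0,1],
])

```text
clock: 3.15
position: [0.5377, -0.2377, 0.064]
tool_rot: [-3.141, -0.002, 2.744]
force: [0.1, -0.1, 0.9]
grip_width: 0.0856
finger_force: 0.0
```

Run:
```python
from h import *
go(.5372,-.238,.0215,2.743)
```

```text
pos [ 0.5377 -0.2377  0.064 ] rot [-3.1414e+00 -2.3000e-03  2.7436e+00] t 3.15 q7 1.65 F [ 0.1 -0.1  0.9]
shift cm [ 0.03 -0.04  4.25] turn [-0.0002 -0.0023  0.0006]
```

Emit:
play_rows([
  [0,0,1.5,0,0,0,1],
  [0,0,3,0,0,0,1],
  [0,0,4.2,0,0,0,1],
  [0,0,4.2,0,0,0,1],
  [0,0,4.2,0,0,0,1],
])

```text
clock: 3.65
position: [0.5386, -0.238, 0.0233]
tool_rot: [-3.141, -0.0, 2.744]
force: [0.1, 0.7, 0.1]
grip_width: 0.085
finger_force: 0.0
```

Emit:
play_rows([
  [0,0,0,0,0,0,-0.2],
  [0,0,0,0,0,0,-0.5],
  [0,0,0,0,0,0,-1],
  [0,0,0,0,0,0,-1],
  [0,0,0,0,0,0,-1],
], squeeze=60)

```text
clock: 4.15
position: [0.5387, -0.2382, 0.0238]
tool_rot: [-3.141, 0.0, 2.744]
force: [-3.7, -1.4, 6.6]
grip_width: 0.0144
finger_force: 59.3
```

Emit:
play_rows([
  [0,0,0,0,0,0,-1],
  [0,0,0,0,0,0,-1],
  [0,0,0,0,0,0,-1],
  [0,0,0,0,0,0,-1],
  [0,0,0,0,0,0,-1],
])

```text
clock: 4.65
position: [0.5386, -0.2382, 0.0238]
tool_rot: [-3.141, 0.0, 2.744]
force: [-2.1, -1.6, 5.2]
grip_width: 0.0139
finger_force: 59.2
```

Gripped, with a width of 14 mm and a force of 59 N. Now to lift.

Emit:
play_rows([
  [0,0,-1,0,0,0,-1],
  [0,0,-4,0,0,0,-1],
  [0,0,-8,0,0,0,-1],
  [0,0,-12,0,0,0,-1],
  [0,0,-16,0,0,0,-1],
])

```text
clock: 5.15
position: [0.5383, -0.2377, 0.1856]
tool_rot: [3.142, -0.0, 2.744]
force: [0.8, -0.1, -2.6]
grip_width: 0.0143
finger_force: 59.0
```

Run:
```python
from h import *
go(.592,.109,.19,np.pi+.15)
```

```text
pos [ 0.5383 -0.2377  0.1856] rot [ 3.1415e+00 -2.0000e-04  2.7437e+00] t 5.15 q7 1.61 F [ 0.8 -0.1 -2.6]
shift cm [ 8.48 34.05 -0.44] turn [ 1.000e-04 -1.000e-04 -5.479e-01]
```

Emit:
play_rows([
  [0,2,-0.5,0,0,-0.03,-1],
  [0,6,-1,0,0,-0.09,-1],
  [0,10,-1,0,0,-0.15,-1],
  [0,14.5,-1,0,0,-0.21,-1],
  [0,19,-1,0,0,-0.27,-1],
])

```text
clock: 5.65
position: [0.6124, -0.0604, 0.1934]
tool_rot: [3.141, -0.0, 3.017]
force: [0.7, 0.3, -2.5]
grip_width: 0.014
finger_force: 59.0
```

Run:
```python
from h import *
go(.69,.124,.195,np.pi+.15)
```

```text
pos [ 0.6124 -0.0604  0.1934] rot [ 3.1414e+00 -4.0000e-04  3.0168e+00] t 5.65 q7 1.52 F [ 0.7  0.3 -2.5]
shift cm [-5.4  19.26 -0.16] turn [ 0.0003 -0.0004 -0.2747]
```

Emit:
play_rows([
  [-1.2,4.4,0,0,0,-0.06,-1],
  [-2.5,8.8,0,0,0,-0.12,-1],
  [-3.7,13.2,0,0,0,-0.18,-1],
  [-4.9,17,0,0,0,-0.24,-1],
  [-5.4,19.0,0,0,0,-0.274,-1],
])

```text
clock: 6.15
position: [0.69, 0.1239, 0.1926]
tool_rot: [3.14, -0.001, -2.989]
force: [-0.4, -0.7, -3.3]
grip_width: 0.0139
finger_force: 59.0
```

Emit:
play_rows([
  [0,0,0,0,0,0,-1],
  [0,0,0,0,0,0,-1],
  [0,0,0,0,0,0,-1],
  [0,0,0,0,0,0,-1],
  [0,0,0,0,0,0,-1],
])

```text
clock: 6.65
position: [0.69, 0.118, 0.1937]
tool_rot: [-3.141, 0.0, -2.997]
force: [-0.1, -0.0, -2.7]
grip_width: 0.0143
finger_force: 59.0
```

Run:
```python
from h import *
go(.69,.124,.195,np.pi+.15)
p,d,ci=grab('wrist'); save('w2.png',p)
```

```text
pos [0.69   0.118  0.1937] rot [-3.1415e+00  1.0000e-04 -2.9965e+00] t 6.65 q7 1.5 F [-0.1 -0.  -2.7]
shift cm [-0.09  0.59 -0.13] turn [-0.0001  0.0001 -0.0049]
```

View pics/w2.png

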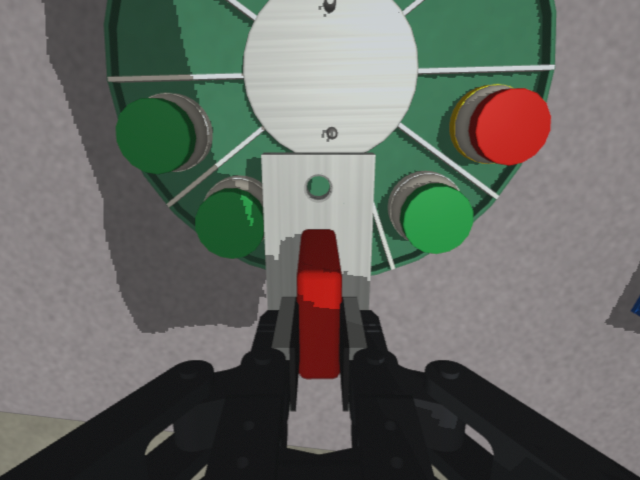

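Run:
```python
from h import *
p,d,ci=ld('wrist'); X=cloud(ci,d)
a=cv2.resize(p[0:30,300:360],None,fx=8,fy=8,interpolation=cv2.INTER_CUBIC)
b=cv2.resize(p[112:152,300:360],None,fx=6,fy=6,interpolation=cv2.INTER_CUBIC)
b=cv2.resize(p[112:142,300:360],None,fx=8,fy=8,interpolation=cv2.INTER_CUBIC)
save('c3.png',np.vstack([a,b]))
m=np.zeros(d.shape,bool); m[:160,220:440]=1
q=X[m&(abs(X[...,2]-.06)<.004)]; print('hub',len(q),cv2.minEnclosingCircle((q[:,:2]*1000).astype(np.float32)))
for c in ((318,14,345,0),(318,142,345,122)):
    pass
pm=m&(X[...,2]>.066)&(X[...,2]<.08); k,l,st,cc=cv2.connectedComponentsWithStats(pm.astype(np.uint8))
for i in range(1,k):
    if st[i,4]>5: print('pin?',st[i],cc[i],X[l==i].mean(0),X[l==i][:,2].max())
```

```text
hub 22732 ((592.2667846679688, 111.02245330810547), 59.79515838623047)
pin? [323   0  13  10  89] [329.07865169   4.66292135] [0.55476968 0.10440945 0.07118238] 0.07430082549235402
pin? [326 127  12  13  84] [330.97619048 132.77380952] [0.63132619 0.11737193 0.07173984] 0.07511102931626244
```

View pics/c3.png

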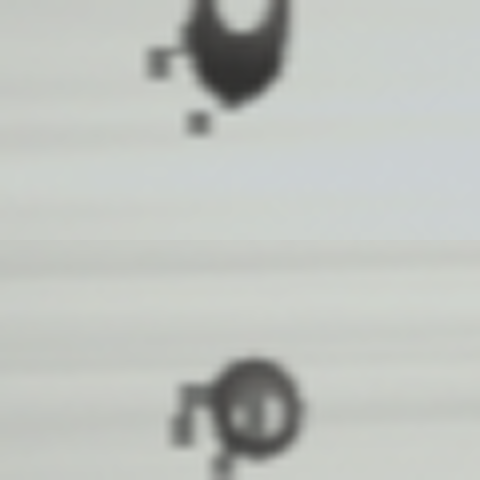

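The pin tips are at about (330,1) and (332,133), and the held plate's near hole is at (318,187).

Run:
```python
from h import *
p,d,ci=ld('wrist'); X=cloud(ci,d)
def ray(u,v,z):
    c=np.array([(u-ci['cx'])/ci['fx'],(v-ci['cy'])/ci['fy'],1]); r=ci['R'].T@c; o=-ci['R'].T@ci['t']; return o+r*(z-o[2])/r[2]
A,B=ray(330,1.3,.076),ray(331.9,133.3,.076); print('pins',A,B,'mid',(A+B)/2,'dist',np.linalg.norm(B-A),'yaw',np.arctan2(*(B-A)[1::-1]))
m=np.zeros(d.shape,bool); m[148:300,255:382]=1
q=X[m&(abs(X[...,2]-.18)<.006)]; print('plate z',np.median(q[:,2]),len(q)); zp=np.median(q[:,2])
r=cv2.minAreaRect((q[:,:2]*1000).astype(np.float32)); print(r)
h=ray(318.5,187,zp); print('hole',h)
s=observe(); R=Ro.from_euler('xyz',s['tool_rot']); print('hole in tool',R.inv().apply(h-s['position']))
bp=cv2.boxPoints(r); print('corners in tool',[R.inv().apply(np.array([*c/1000,zp])-s['position']).round(4) for c in bp])
```

```text
pins [0.55382683 0.10472407 0.076     ] [0.63131181 0.11787964 0.076     ] mid [0.59256932 0.11130186 0.076     ] dist 0.07859383491370577 yaw 0.16817849456254205
plate z 0.1782554330014512 12384
((669.4777221679688, 113.99903106689453), (70.39862060546875, 50.238975524902344), 8.237529754638672)
hole [0.64904078 0.11149643 0.17825543]
hole in tool [ 0.04149944 -0.00068788  0.0154188 ]
corners in tool [array([0.0561, 0.024 , 0.0154]), array([ 0.0562, -0.0262,  0.0154]), array([-0.0142, -0.0263,  0.0154]), array([-0.0143,  0.0239,  0.0154])]
```

Run:
```python
from h import *
go(.5936,.1123,.125,np.pi+.165)
```

```text
pos [0.69   0.1182 0.1937] rot [-3.1415e+00  1.0000e-04 -2.9963e+00] t 6.7 q7 1.5 F [-0.2 -0.1 -3.2]
shift cm [9.62 0.81 6.87] turn [-0.0001  0.0001 -0.0197]
```

Emit:
play_rows([
  [2,0.2,0,0,0,-0.01,-1],
  [4.5,0.5,1,0,0,-0.02,-1],
  [7.5,0.7,2.5,0,0,-0.02,-1],
  [9.6,0.8,4.5,0,0,-0.02,-1],
  [9.6,0.8,6.5,0,0,-0.02,-1],
])

```text
clock: 7.2
position: [0.5918, 0.1123, 0.1287]
tool_rot: [3.141, -0.0, -2.976]
force: [1.3, 0.3, -2.1]
grip_width: 0.0141
finger_force: 59.0
```

Emit:
play_rows([
  [0,0,0,0,0,0,-1],
  [0,0,0,0,0,0,-1],
  [0,0,0,0,0,0,-1],
  [0,0,0,0,0,0,-1],
  [0,0,0,0,0,0,-1],
])

```text
clock: 7.7
position: [0.5943, 0.1127, 0.1291]
tool_rot: [3.142, 0.001, -2.976]
force: [-0.5, 0.4, -2.2]
grip_width: 0.0138
finger_force: 59.0
```

Run:
```python
from h import *
go(.5936,.1123,.104,np.pi+.165)
```

```text
pos [0.5943 0.1127 0.1291] rot [ 3.1415e+00  9.0000e-04 -2.9756e+00] t 7.7 q7 1.48 F [-0.5  0.4 -2.2]
shift cm [ 0.08 -0.03  2.51] turn [0.     0.0009 0.001 ]
```

Emit:
play_rows([
  [0.05,0,0.8,0,0,0,-1],
  [0.1,0,1.8,0,0,0,-1],
  [0.1,0,2.5,0,0,0,-1],
  [0.1,0,2.5,0,0,0,-1],
  [0.1,0,2.5,0,0,0,-1],
])

```text
clock: 8.2
position: [0.5928, 0.1125, 0.1032]
tool_rot: [-3.141, -0.001, -2.975]
force: [-0.5, -0.7, -1.8]
grip_width: 0.0145
finger_force: 59.0
```

Emit:
play_rows([
  [0,0,0.2,0,0,0,-1],
  [0,0,0.4,0,0,0,-1],
  [0,0,0.6,0,0,0,-1],
  [0,0,0.7,0,0,0,-1],
  [0,0,0.7,0,0,0,-1],
])

```text
clock: 8.7
position: [0.5928, 0.1125, 0.0963]
tool_rot: [-3.142, -0.0, -2.975]
force: [0.7, -1.1, -1.6]
grip_width: 0.0143
finger_force: 59.0
```

Emit:
play_rows([
  [-0.05,0,0.2,0,0,0,-1],
  [-0.05,0,0.4,0,0,0,-1],
  [-0.05,0,0.6,0,0,0,-1],
  [-0.05,0,0.8,0,0,0,-1],
  [-0.05,0,0.9,0,0,0,-1],
])

```text
clock: 9.2
position: [0.5933, 0.1126, 0.0872]
tool_rot: [-3.142, -0.0, -2.975]
force: [0.2, -0.1, -2.9]
grip_width: 0.0141
finger_force: 59.0
```

Emit:
play_rows([
  [0,0,0.1,0,0,0,-1],
  [0,0,0.2,0,0,0,-1],
  [0,0,0.3,0,0,0,-1],
  [0,0,0.35,0,0,0,-1],
  [0,0,0.35,0,0,0,-1],
])

```text
clock: 9.7
position: [0.5934, 0.1126, 0.084]
tool_rot: [-3.142, 0.0, -2.975]
force: [-0.5, 0.3, -2.6]
grip_width: 0.0141
finger_force: 59.1
```

Emit:
play_rows([
  [0,0,0.03,0,0,0,-1],
  [0,0,0.06,0,0,0,-1],
  [0,0,0.1,0,0,0,-1],
  [0,0,0.1,0,0,0,-1],
  [0,0,0.1,0,0,0,-1],
])

```text
clock: 10.2
position: [0.5936, 0.1123, 0.0837]
tool_rot: [-3.141, 0.0, -2.976]
force: [-4.0, -3.1, 9.6]
grip_width: 0.0141
finger_force: 60.6
```

The plate is seated: contact came at TCP z 0.0837, which is 60 mm above the height on the counter, so it is flush. Next I'll turn it gently about the hub centre.

Emit:
play_rows([
  [0,0,-0.03,0,0,0.01,-1],
  [-0.01,-0.01,-0.04,0,0,0.03,-1],
  [-0.01,-0.01,-0.04,0,0,0.06,-1],
  [-0.01,-0.02,-0.04,0,0,0.09,-1],
  [-0.01,-0.02,-0.04,0,0,0.12,-1],
])

```text
clock: 10.7
position: [0.5936, 0.1122, 0.0837]
tool_rot: [-3.141, 0.0, -3.097]
force: [-1.8, -2.7, 6.6]
grip_width: 0.0142
finger_force: 60.2
```

Emit:
play_rows([
  [0,0,0,0,0,0.03,-1],
  [0,-0.01,0,0,0,0.06,-1],
  [-0.01,-0.01,0,0,0,0.09,-1],
  [-0.01,-0.02,0,0,0,0.12,-1],
  [-0.01,-0.02,0,0,0,0.15,-1],
])

```text
clock: 11.2
position: [0.5937, 0.112, 0.0838]
tool_rot: [-3.141, 0.0, 3.036]
force: [-3.2, -2.7, 7.5]
grip_width: 0.0143
finger_force: 60.3
```

Run:
```python
from h import *
s=observe(); print(s['position'],s['tool_rot'],s['force'],s['moment'],s['qpos'].round(2))
p,d,ci=grab('scene'); X=cloud(ci,d); H,S,V=cv2.split(cv2.cvtColor(p,cv2.COLOR_RGB2HSV))
m=(S>170)&((H<5)|(H>172))&(np.hypot(X[...,0]-.592,X[...,1]-.111)<.16)&(np.hypot(X[...,0]-.592,X[...,1]-.111)>.085)&(abs(X[...,2]-.082)<.008)&(d>0)
q=X[m].mean(0); print(q,m.sum(),np.arctan2(q[1]-.111,q[0]-.592))
```

```text
[0.59370983 0.11199216 0.08375034] [-3.14141767e+00  1.90931409e-04  3.03572624e+00] [-3.24094882 -2.72727623  7.54288483] [-0.5132652   0.65354165  0.0450344 ] [-0.36  0.64  0.12  1.76 -0.1   0.75  1.27]
[0.64620208 0.22307957 0.08140908] 193 1.1203517155976999
```

Emit:
play_rows([
  [0,0,0,0,0,0.03,-1],
  [0,-0.01,0,0,0,0.06,-1],
  [-0.01,-0.01,0,0,0,0.09,-1],
  [-0.01,-0.02,0,0,0,0.12,-1],
  [-0.01,-0.02,0,0,0,0.15,-1],
])

```text
clock: 11.75
position: [0.5939, 0.1119, 0.0837]
tool_rot: [3.142, 0.0, 2.886]
force: [-1.7, -1.8, 7.1]
grip_width: 0.0139
finger_force: 60.1
```

Emit:
play_rows([
  [0,0,0,0,0,0.03,-1],
  [0,-0.01,0,0,0,0.06,-1],
  [-0.01,-0.01,0,0,0,0.09,-1],
  [-0.01,-0.02,0,0,0,0.12,-1],
  [-0.01,-0.02,0,0,0,0.15,-1],
])

```text
clock: 12.25
position: [0.594, 0.1117, 0.0838]
tool_rot: [3.141, 0.0, 2.736]
force: [-1.8, -0.7, 6.8]
grip_width: 0.0143
finger_force: 60.2
```

Emit:
play_rows([
  [0,0,0,0,0,0.03,-1],
  [0,-0.01,0,0,0,0.06,-1],
  [-0.01,-0.01,0,0,0,0.09,-1],
  [-0.01,-0.02,0,0,0,0.12,-1],
  [-0.01,-0.02,0,0,0,0.15,-1],
])

```text
clock: 12.75
position: [0.594, 0.1113, 0.0838]
tool_rot: [3.141, 0.001, 2.586]
force: [-1.9, -2.9, 6.9]
grip_width: 0.014
finger_force: 60.2
```

Emit:
play_rows([
  [0,0,0,0,0,0.03,-1],
  [0,-0.01,0,0,0,0.06,-1],
  [-0.01,-0.01,0,0,0,0.09,-1],
  [-0.01,-0.02,0,0,0,0.12,-1],
  [-0.01,-0.02,0,0,0,0.15,-1],
])

```text
clock: 13.25
position: [0.594, 0.1111, 0.0838]
tool_rot: [3.141, 0.001, 2.436]
force: [-3.1, -3.3, 7.1]
grip_width: 0.014
finger_force: 60.3
```

Emit:
play_rows([
  [0,0,0,0,0,0.03,-1],
  [0,-0.01,0,0,0,0.06,-1],
  [-0.01,-0.01,0,0,0,0.09,-1],
  [-0.01,-0.02,0,0,0,0.12,-1],
  [-0.01,-0.02,0,0,0,0.15,-1],
])

```text
clock: 13.75
position: [0.594, 0.1108, 0.0838]
tool_rot: [3.141, 0.001, 2.286]
force: [-3.0, -3.8, 7.0]
grip_width: 0.0144
finger_force: 60.3
```

Emit:
play_rows([
  [0,0,0,0,0,0.03,-1],
  [0,-0.01,0,0,0,0.06,-1],
  [-0.01,-0.01,0,0,0,0.09,-1],
  [-0.01,-0.02,0,0,0,0.11,-1],
  [-0.01,-0.02,0,0,0,0.12,-1],
])

```text
clock: 14.25
position: [0.5939, 0.1105, 0.0838]
tool_rot: [3.141, 0.001, 2.166]
force: [-2.7, -2.9, 7.9]
grip_width: 0.0142
finger_force: 60.3
```

```bash
cat > meas.py <<'E'
from h import *
s=observe(); print(s['clock'],s['position'].round(4),s['tool_rot'].round(3),s['force'].round(1),s['moment'].round(2))
for n in('scene','side'):
    p,d,ci=grab(n); X=cloud(ci,d); H,S,V=cv2.split(cv2.cvtColor(p,cv2.COLOR_RGB2HSV)); Z=X[...,2]
    c=np.array([.592,.111]) if n=='scene' else np.array([.588,.108])
    r=np.hypot(X[...,0]-c[0],X[...,1]-c[1]); ok=(d>0)&(r<.16)&(r>.085)&(Z>.074)&(Z<.092)
    for nm,mm in(('red',(S>170)&((H<5)|(H>172))),('green',(S>120)&(H>50)&(H<75))):
        k,l,st,cc=cv2.connectedComponentsWithStats((mm&ok).astype(np.uint8))
        for i in range(1,k):
            if st[i,4]>60:
                (x,y),R=cv2.minEnclosingCircle((X[l==i][:,:2]*1000).astype(np.float32)); x/=1000;y/=1000
                print(n,nm,st[i,4],cc[i].round(),round(x,4),round(y,4),round(R,1),'r',round(np.hypot(x-c[0],y-c[1]),3),'ang',round(np.arctan2(y-c[1],x-c[0]),3),'z',np.median(Z[l==i]).round(3))
    mm=(S>150)&(H>20)&(H<35)&(d>0)&(Z<.03)&(np.hypot(X[...,0]-c[0],X[...,1]-c[1])<.22)
    q=X[mm]; x,y=q[:,:2].mean(0); print(n,'pointer',len(q),x.round(4),y.round(4),'ang',np.arctan2(y-c[1],x-c[0]).round(3))
    save(n+'_m.png',p)
E
python3 meas.py
```

```text
14.25 [0.5939 0.1105 0.0838] [3.141e+00 1.000e-03 2.166e+00] [-2.7 -2.9  7.9] [-0.77  0.57  0.13]
scene red 217 [387. 262.] 0.7133 0.1471 26.7 r 0.127 ang 0.289 z 0.081
scene green 84 [382. 206.] 0.5236 0.2141 24.8 r 0.124 ang 2.157 z 0.081
scene green 195 [313. 224.] 0.5198 0.0118 27.3 r 0.123 ang -2.2 z 0.081
scene green 201 [314. 245.] 0.5929 -0.0172 26.0 r 0.128 ang -1.564 z 0.081
scene green 232 [332. 263.] 0.6653 0.011 27.5 r 0.124 ang -0.938 z 0.081
scene green 222 [360. 269.] 0.7122 0.0683 25.5 r 0.128 ang -0.342 z 0.081
scene pointer 135 0.7741 0.1383 ang 0.149
side red 147 [359. 205.] 0.7085 0.1436 27.3 r 0.126 ang 0.287 z 0.08
side green 151 [293. 207.] 0.5217 0.2114 27.4 r 0.123 ang 2.141 z 0.08
side green 164 [370. 220.] 0.7123 0.0693 29.3 r 0.13 ang -0.302 z 0.08
side green 182 [364. 237.] 0.6626 0.0079 26.7 r 0.125 ang -0.93 z 0.08
side green 190 [343. 249.] 0.5925 -0.0146 28.0 r 0.123 ang -1.534 z 0.08
side green 193 [316. 250.] 0.5184 0.0105 26.9 r 0.12 ang -2.191 z 0.08
side pointer 27 0.7817 0.1366 ang 0.147
```

Emit:
play_rows([
  [0,0,0,0,0,0.02,-1],
  [0,-0.01,0,0,0,0.05,-1],
  [-0.01,-0.01,0,0,0,0.08,-1],
  [-0.01,-0.02,0,0,0,0.11,-1],
  [-0.01,-0.02,0,0,0,0.14,-1],
])

```text
clock: 14.85
position: [0.5937, 0.1103, 0.0838]
tool_rot: [3.141, 0.0, 2.026]
force: [-3.6, -4.2, 7.6]
grip_width: 0.0143
finger_force: 60.3
```

Emit:
play_rows([
  [0,0,0,0,0,0,-1],
  [0,0,0,0,0,0,-1],
  [0,0,0,0,0,0,-1],
  [0,0,0,0,0,0,-1],
  [0,0,0,0,0,0,-1],
])

```text
clock: 15.35
position: [0.5937, 0.1103, 0.0838]
tool_rot: [3.141, 0.001, 2.027]
force: [-1.9, -2.9, 7.2]
grip_width: 0.0145
finger_force: 60.3
```

```bash
python3 meas.py; python3 -c "
from h import *
p=ld('scene')[0][185:310,270:430]; save('c5.png',cv2.resize(p,None,fx=4.5,fy=4.5,interpolation=cv2.INTER_CUBIC))"
```

```text
15.35 [0.5937 0.1103 0.0838] [3.141e+00 1.000e-03 2.027e+00] [-1.9 -2.9  7.2] [-0.75  0.57  0.08]
scene red 220 [382. 264.] 0.7171 0.1294 26.1 r 0.126 ang 0.146 z 0.081
scene green 148 [385. 210.] 0.5381 0.2204 25.8 r 0.122 ang 2.029 z 0.082
scene green 185 [315. 220.] 0.5058 0.0227 28.0 r 0.123 ang -2.344 z 0.081
scene green 200 [312. 241.] 0.5767 -0.0117 25.5 r 0.124 ang -1.695 z 0.082
scene green 223 [327. 260.] 0.6494 -0.001 27.2 r 0.126 ang -1.098 z 0.081
scene green 226 [354. 269.] 0.705 0.0553 26.6 r 0.126 ang -0.458 z 0.081
scene pointer 134 0.7738 0.1387 ang 0.151
side red 147 [363. 208.] 0.7159 0.132 28.5 r 0.13 ang 0.185 z 0.08
side green 140 [296. 205.] 0.5357 0.2196 27.2 r 0.123 ang 2.009 z 0.08
side green 163 [370. 224.] 0.7025 0.0525 28.2 r 0.127 ang -0.451 z 0.08
side green 184 [361. 240.] 0.6493 0.0011 28.7 r 0.123 ang -1.05 z 0.08
side green 193 [310. 249.] 0.5039 0.0213 27.0 r 0.121 ang -2.341 z 0.08
side green 193 [338. 250.] 0.5726 -0.013 26.8 r 0.122 ang -1.697 z 0.08
side pointer 39 0.7794 0.1376 ang 0.153
```

View pics/c5.png

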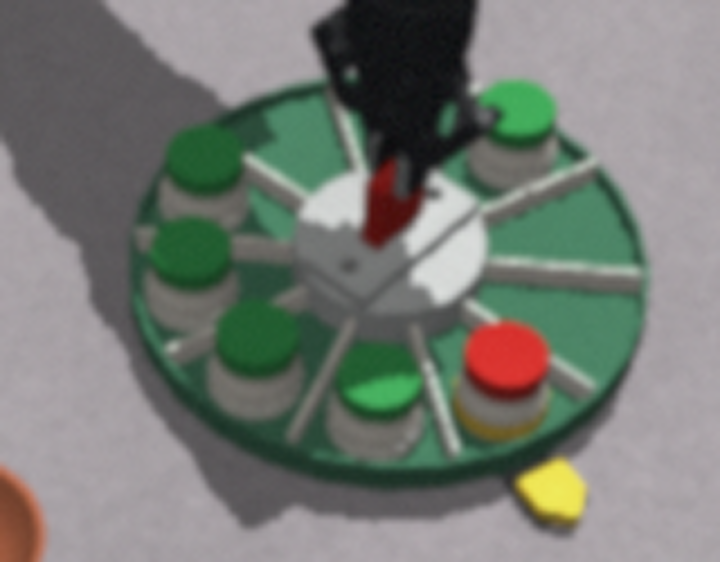

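The crop shows all six jars standing. The red-lidded jar at scene (382,264) is at yaw 0.146 and the pointer at 0.151, so they are in line. The plate lies flat on the hub, the grip is held, and the arm is at rest.

```bash
python3 -c "
from workcell import bot
print(bot.job_done())"
```

```text
the job is handed in; nothing more can be done
None
```

The job is handed in at about 15 s on the robot's clock: the plate is flush on the hub pins, the red-lidded jar is in line with the yellow pointer to within about 0.005 rad in the scene camera (the side camera's rougher fit read about 0.03 rad off), all six jars are standing, and the arm still grips the handle and holds the carousel still.

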